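# Open a model house and hold its roof level

## Task

Show the visitors into the white model house: turn the latch on its post a quarter turn anticlockwise so that its arm is clear of the roof, and leave it so. Then pinch the roof's ridge at its balance point, towards the heavy penthouse, lift the roof straight off and hold it level and still about 10 cm above the walls, straight over the house and lined up with it. Finish while still holding the roof up there; leave everything else on the table alone.

Things in the scene. Friction and masses are not known exactly. Their poses are not given: they have to be found in the camera images.
- house: White two-storey model house, fixed, on a 220 x 280 x 10 mm grass-covered board, on the left or right, yaw within 0.35 rad. Origin on the table surface under the middle of the house; z up, y along the long walls, -x the side with the latch post. Walls 136 (x) by 236 (y) mm outside, 6 mm thick, top edge 110 mm above the table.
- roof: Loose lift-off roof, 0.48 to 0.72 kg: a white slab 150 (x) by 260 (y) by 8 mm. Origin at the middle of the slab's underside, z up; seated it lies 110 mm above the table, over the house's origin, axes parallel to the house's. A plug under it, 6 mm deep with 3 mm of play all round, drops between the walls. On top: a wooden ridge and a penthouse.
- balance (a point): The roof's balance point, 45 mm from the roof's middle along +y (towards the penthouse), 30 mm above the slab's underside, axes as the roof's. It lies in a plain wooden ridge along the roof's y axis at its x = 0: 14 mm wide (x), 34 mm tall above the slab, from y = -112 to +70 mm in the roof's frame.
- penthouse (a point): Centre of the top of the heavy plaster penthouse on the roof's +y end: 90 (x) by 44 (y) mm, from y = 82 to 126 mm in the roof's frame, its grey top 56 mm above the slab's underside (96 x 50 mm). It makes the roof balance off-centre.
- latch (a joint): Turn of the roof latch about its upright post, rad: 0 = the arm points straight over the roof (house +x) and holds it down; grows anticlockwise seen from above, to a stop at 1.62. Friction only (0.05 N m): it stays where it is left. The arm is clear of the roof above about 1.2. It starts between 0 and 0.2.
- latch_grip (a point): Grip point of the latch, on its turning axis: 99 mm to the house's -x side, 151 mm above the table. x along the arm, z up. A grey upright wing 40 mm long (x), 12 mm thick, from 131 to 163 mm above the table, on a flat aluminium arm 12 mm wide, 8 mm thick, reaching 46 mm from the axis, 3 mm above the slab.
- car: loose grey model car, 85 x 38 x 35 mm, a bystander; origin at the centre of its underside.
- tree: loose model tree on a 38 mm disc, 75 mm tall, a bystander; origin at the centre of its underside.
- glue: loose white glue bottle, 48 mm across, 120 mm tall, a bystander; origin at the centre of its underside.
- mug: loose white mug, 80 mm across, 95 mm tall, a bystander; origin at the centre of its underside.
- card: loose blank folded tent card, about 75 x 90 mm, 80 mm tall, a bystander; origin at the centre of its underside.
- ruler: loose flat aluminium ruler, 100 (x) x 25 x 4 mm, a bystander; origin at the centre of its underside.

How it is judged:
On the way, in this order (a step that is already met when the one before it is completed fails the run):
1. the latch is turned clear of the roof while the roof still sits on the walls (value of joint latch above 1.3 rad and z of roof in the frame of house below 0.114 m), for 0.2 s.
2. the roof is off the walls, carried by the fingers, over the house (z of roof in the frame of house above 0.14 m and contact force between the fingers and roof above 1 N and contact force between roof and house below 0.2 N), for 0.2 s.
At the end, for the whole second after the job is handed in: The fingers hold the roof by its ridge within 25 mm of the balance point; it is level within 4 degrees, at rest, 60 to 150 mm above where it sat, within 30 mm of straight over the house and turned less than 0.15 rad from it, touching no part of the house; the latch is left open (above 1.25 rad) (z of roof in the frame of house between 0.17 and 0.26 m and angle between roof's own z axis and vertical below 0.07 rad and horizontal distance between roof and house below 0.03 m and angle between the y axis of roof and the y axis of house, either way round below 0.15 rad and y of the grasp point in the frame of roof between 0.02 and 0.07 m and contact force between the fingers and roof above 1 N and contact force between roof and house below 0.2 N and linear speed of roof below 0.03 m/s and angular speed of roof below 0.15 rad/s and value of joint latch above 1.25 rad); the arm keeps its last pose, push and grip.
It fails at once if a bystander is shifted by more than 30 mm (distance of any of car, tree, glue, mug, card, ruler from where it was at the start of the episode above 0.03 m).
It also fails if it takes over 45 s, if anything falls off the work surface, if the arm or the gripper's body presses on something with over 40 N, if the wrist force passes 120 N, or if a joint passes its speed limit or range.

## Robot

A 7-joint arm with a two-finger parallel gripper is mounted at the origin on the work surface. World frame = base frame: x ahead of the robot, y to its left, z up, the work surface at z = 0. Lengths are in m, angles in rad, forces in N, time in s.
With the tool pointing down it reaches from about 0.4 to 0.85 m from the base axis. Payload 10.4 kg.
Tool frame: the origin (TCP) lies between the finger pads; the fingertips stand 11 mm ahead of it and the grasp point (between the pads) lies 8 mm behind it (bot.tcp_to_tips is the distance from the TCP to the fingertips, in m); y points along the fingers, x is the direction in which the jaws open and shut, and the axes are right-handed (so a half turn about y gives the same grasp; the last joint's range is limited). The gripper opens to 85 mm and grips with 20 to 120 N. Pads are 22 mm wide; open, the fingers measure 114 mm over their backs; the gripper's body (76 mm by 85 mm) begins 54 mm behind the grasp point. The pads swing forward as they close: fully open they stand 13 mm farther back than shut.
Start: joints at [-1.31, 0.332, -0.065, 1.46, 0.022, 1.35, -0.088], TCP at [0.175, 0.6, 0.242] pointing down, gripper open.
Joint ranges: [-2.6, 2.6], [-0.5, 2.12], [-1.47, 1.34], [0.16, 2.42], [-1.27, 4.41], [0.06, 2.06], [-2.6, 2.6]. Speed limits (rad/s): [2.22, 2.22, 2.79, 2.79, 3.14, 3.14, 3.14].

## Interface

Orientations are given as a unit quaternion [x, y, z, w].
In Python, from workcell import bot gives the robot as it stands. The module is installed in compiled form; this text tells all that it offers.
- The arm moves only by the tool carry_out, never from a script. Its argument "deltas" is a list of rows, each a list of 5 numbers: the shift along the tool's x, y, z in cm, then the turn about the tool's y in rad, then the gripper command: -1 is shut, 1 is fully open, values between are in proportion. In form: [[dx, dy, dz, yaw, grip], ...]. A call has 1 to 5 rows; each row is the pose to reach, as a shift and turn from the pose commanded when the call began, along the tool's axes at that moment; what a row does not reach only later rows make up. A row lasts 1/10 s, in which the tool goes at most 50 mm and 8.59 degrees, less where a joint would pass 70% of its speed; a pose out of reach is approached as far as the arm can. A call with a gripper value outside its range is refused whole. The fingers move at their own pace and stop on an object; "grip_force" is the grip in N (left out, the last holds). Time passes only in rows, so rows that repeat a pose let the fingers close. It gives the time, the measured TCP pose, the force and the opening at its end, in the units of the state.
- bot.get_state(): the state, without advancing time (a new reading comes with each control period).
- bot.read_camera(name): name is "scene" or "top" or "wrist"; returns (picture, depth): 384x512x3 uint8, red, green, blue; 384x512 float32, m along the optical axis (not along the pixel's ray), 0 where there is no reading.
- bot.camera_model(name): a dict with "fovy" (degrees; the focal length in pixels is half the picture's height over the tangent of half this angle, whatever the lens; pixels are square), "cx", "cy" (the principal point, pixels), "camera_from_world" (4x4, takes a point from world to camera coordinates); the wrist camera has in their place "hand_eye" (4x4, takes a point from camera to tool coordinates, whose origin is the TCP and whose axes are the tool frame's). Camera axes: x right, y up, looking along -z (the intrinsics and any distortion apply to the point x, -y, -z); pixel columns grow to the right and rows downward; lengths in m; the calibration is good to about 2 mm. The wrist camera is an equidistant fisheye: a pixel r from the principal point sees the ray r / f radians off the axis. A picture is of the moment at which its call begins: read the wrist's pose just before it. camera_model takes no time and is no camera call.
- bot.finish_job(): hands the job in, once; it reports no verdict.
Trained networks look in the newest picture that a camera, given by its name, has taken for a name from the list of things; names that differ only in an ending like _2 or _b are one class to them, and where a whole thing is asked for, a point or a joint stands for the part that bears it (a point fixed in the world has none). Each returns a list of dicts, best first, with "confidence" (0 to 1); they miss things now and then, are a little off and sometimes report something else, mostly with a low value. They report only what shows in the picture. A call takes as long as a camera call.
- bot.look_for(camera, query): "at" ([x, y, z] in m, in the coordinates of the camera as it stood for that picture, good to about 4 mm: the middle of the surface that is visible of it).
- bot.cut_out(camera, query): "pixels" (384x512 bool, what is visible of it).
- bot.spot_point(camera, query): "at" ([x, y, z] in m, in the coordinates of the camera as it stood for that picture, good to about 4 mm: a listed point, or the origin of a listed thing).
The state is a dict: "t": time; "joint_positions": joint angles; "qd": joint speeds; "joint_torque": joint torques, N m; "tcp_pos": TCP position; "ee_rot": TCP orientation; "force": force on the tool from outside, world axes, zero at the start; "moment": the same for the moment, N m; "grip_width": finger opening in m.
Only numpy, scipy, OpenCV 4.12 (cv2) and the standard library are available. Lean on these libraries where they do the work, as an engineer would, in place of code of your own. Each camera call takes 0.05 s, during which the arm holds its last target. There are 200 camera calls.

## Working session

There is one attempt and no reset: what is moved stays moved. The work goes in short steps, Python scripts to look and compute and a tool call to move; the robot and the scene stay as the last step left them, time stands still between calls to the robot, and variables do not carry over. Pictures are saved under pics/ and viewed, about 8 in all and at most 12, crops included, and the job is handed in when it is done.

Besides the shell and the picture viewer there is one more tool, called after "Request:" as name([rows], argument=value, ...), one row to a line, values as JSON. carry_out: Moves the arm, as the interface text tells. Its arguments: {"type":"object","properties":{"deltas":{"type":"array"},"grip_force":{"type":"number"}},"required":["deltas"]}

```bash
mkdir -p pics; cat > h.py <<'E'
from workcell import bot
import numpy as np, cv2
from scipy.spatial.transform import Rotation as R
def w_of(cam,p,st=None):
    m=bot.camera_model(cam)
    if 'hand_eye' in m:
        st=st or bot.get_state()
        q=(np.array(m['hand_eye'])@np.r_[p,1])[:3]
        return R.from_quat(st['ee_rot']).as_matrix()@q+st['tcp_pos']
    return (np.linalg.inv(np.array(m['camera_from_world']))@np.r_[p,1])[:3]
def cloud(cam,depth):
    m=bot.camera_model(cam);f=192/np.tan(np.radians(m['fovy']/2))
    v,u=np.mgrid[:384,:512]
    P=np.stack([(u-m['cx'])/f*depth,-(v-m['cy'])/f*depth,-depth,np.ones_like(depth)],-1)
    return (P@np.linalg.inv(np.array(m['camera_from_world'])).T)[...,:3]
E
python3 - <<'E'
from h import *
s=bot.get_state();print({k:np.round(v,3) for k,v in s.items()});print(R.from_quat(s['ee_rot']).as_matrix().round(3))
ims=[]
for c in ('top','scene'):
    m=bot.camera_model(c);print(c,[ (k,np.round(v,3).tolist()) for k,v in m.items()])
    im,d=bot.read_camera(c);np.save(c+'.npy',d);ims.append(im);cv2.imwrite(f'pics/{c}0.png',im[...,::-1])
    for q in ['house','roof','balance','penthouse','latch_grip']:
        print(q,[(w_of(c,r['at']).round(3).tolist(),round(r['confidence'],2)) for r in bot.spot_point(c,q)])
for q in ['car','tree','glue','mug','card','ruler']:
        print(q,[(w_of('top',r['at']).round(3).tolist(),round(r['confidence'],2)) for r in bot.spot_point('top',q)] if c=='top' else [(w_of('scene',r['at']).round(3).tolist(),round(r['confidence'],2)) for r in bot.spot_point('scene',q)])
print(bot.get_state()['t'])
E
```

```text
{'t': np.float64(0.0), 'joint_positions': array([-1.31 ,  0.333, -0.065,  1.461,  0.022,  1.35 , -0.088]), 'qd': array([-0.001,  0.   , -0.   , -0.001, -0.001,  0.   , -0.   ]), 'joint_torque': array([-1.0000e-03, -6.2545e+01,  4.9000e-02, -3.9162e+01,  1.6000e-02,
        1.0000e-02, -0.0000e+00]), 'tcp_pos': array([0.175, 0.6  , 0.241]), 'ee_rot': array([ 0.566,  0.424, -0.425, -0.565]), 'force': array([-0.285,  0.287, -0.378]), 'moment': array([-0.021, -0.041,  0.044]), 'grip_width': np.float64(0.085)}
[[ 0.28  -0.    -0.96 ]
 [ 0.96  -0.001  0.28 ]
 [-0.001 -1.    -0.   ]]
top [('fovy', 42.537), ('cx', 260.869), ('cy', 187.739), ('camera_from_world', [[0.016, -1.0, 0.021, 0.011], [0.995, 0.018, 0.1, -0.569], [-0.1, 0.019, 0.995, -1.188], [0.0, 0.0, 0.0, 1.0]])]
house [([0.725, -0.022, 0.0], 0.27)]
roof [([0.5, -0.268, 0.111], 0.88)]
balance [([0.491, -0.222, 0.138], 0.95)]
penthouse [([0.49, -0.164, 0.162], 0.6)]
latch_grip [([0.393, -0.271, 0.156], 0.55)]
scene [('fovy', 42.296), ('cx', 252.227), ('cy', 187.965), ('camera_from_world', [[0.78, 0.625, 0.016, -0.479], [-0.528, 0.646, 0.552, 0.224], [0.335, -0.439, 0.834, -1.381], [0.0, 0.0, 0.0, 1.0]])]
house [([0.492, -0.266, -0.001], 0.87), ([0.485, -0.16, 0.163], 0.28)]
roof [([0.481, -0.009, 0.003], 0.32)]
balance [([0.494, -0.218, 0.133], 0.77)]
penthouse [([0.486, -0.164, 0.165], 0.91), ([0.495, -0.222, 0.136], 0.33)]
latch_grip [([0.589, 0.012, 0.005], 0.63), ([0.396, -0.273, 0.15], 0.58)]
car [([0.586, 0.012, 0.001], 0.94)]
tree [([0.482, -0.008, 0.005], 0.62)]
glue [([0.727, -0.022, -0.001], 0.87), ([0.589, 0.012, 0.001], 0.57)]
mug [([0.768, -0.163, -0.001], 0.94)]
card [([0.768, 0.152, 0.001], 0.94)]
ruler [([0.763, 0.152, 0.001], 0.7), ([0.366, 0.006, 0.001], 0.69)]
0.9
```

View pics/top0.png

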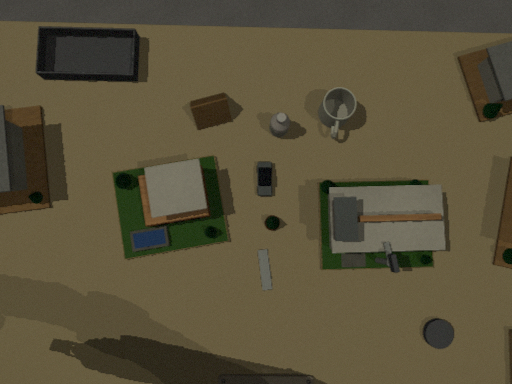

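View pics/scene0.png

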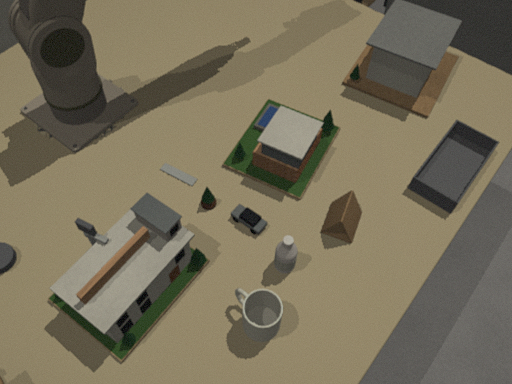

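The target house is at right in the top view: roof at pixels (330-443, 185-252), wooden ridge at (360-441, 217), latch at (390, 256). Another house stands to the left, and the car, tree and ruler are in between. Next I'll fit the roof and latch poses from depth.

```bash
python3 - <<'E'
from h import *
for c in ('top','scene'):
    P=cloud(c,np.load(c+'.npy'));x,y,z=P[...,0],P[...,1],P[...,2]
    reg=(np.abs(x-.49)<.22)&(np.abs(y+.267)<.2)
    slab=reg&(z>.108)&(z<.128)&(x>.405)
    r=cv2.minAreaRect(P[slab][:,:2].astype(np.float32)*1000);print(c,'slab',r, np.median(z[slab]))
    rid=reg&(z>.143)&(z<.157)&(abs(x-.495)<.04)&(y<-.205)
    A=P[rid];k=np.polyfit(A[:,1],A[:,0],1);print('ridge n',len(A),'x=%.4f y+%.4f'%tuple(k),A[:,1].min(),A[:,1].max(),'dir',-np.arctan(k[0]))
    pen=reg&(z>.158)&(x>.43)&(y>-.21); print('pent',cv2.minAreaRect(P[pen][:,:2].astype(np.float32)*1000),np.median(z[pen]))
    wing=reg&(z>.14)&(z<.175)&(x<.425)&(y<-.22);B=P[wing]
    print('wing',len(B),cv2.minAreaRect(B[:,:2].astype(np.float32)*1000),B.mean(0),B[:,2].max())
im=cv2.imread('pics/top0.png')[170:280,310:460];cv2.imwrite('pics/crop.png',cv2.resize(im,None,fx=5,fy=5,interpolation=3))
E
```

```text
top slab ((488.0068664550781, -266.0290832519531), (165.47482299804688, 261.6791076660156), 2.5756609439849854) 0.11726810118196829
ridge n 491 x=-0.0440 y+0.4839 -0.3770524324406125 -0.20528774654015422 dir 0.04393350608627078
pent ((491.15576171875, -161.6937255859375), (95.96994018554688, 51.85808181762695), 2.3391096591949463) 0.16526626575615877
wing 145 ((396.62518310546875, -269.18218994140625), (39.29247283935547, 13.189815521240234), 13.21511173248291) [ 0.39648284 -0.26772814  0.15862978] 0.16816903147902673
scene slab ((488.20001220703125, -265.6959228515625), (164.4390411376953, 261.052001953125), 2.6190378665924072) 0.11817310800066194
ridge n 781 x=-0.0437 y+0.4842 -0.37802593792804456 -0.20509453572785538 dir 0.043693076651561684
pent ((489.2945556640625, -161.90377807617188), (97.39067840576172, 51.85728454589844), 3.2641310691833496) 0.16611430507355218
wing 187 ((395.7160339355469, -270.59173583984375), (41.947967529296875, 13.653647422790527), 10.477359771728516) [ 0.398873   -0.27143684  0.15755427] 0.16636107930099164
```

View pics/crop.png

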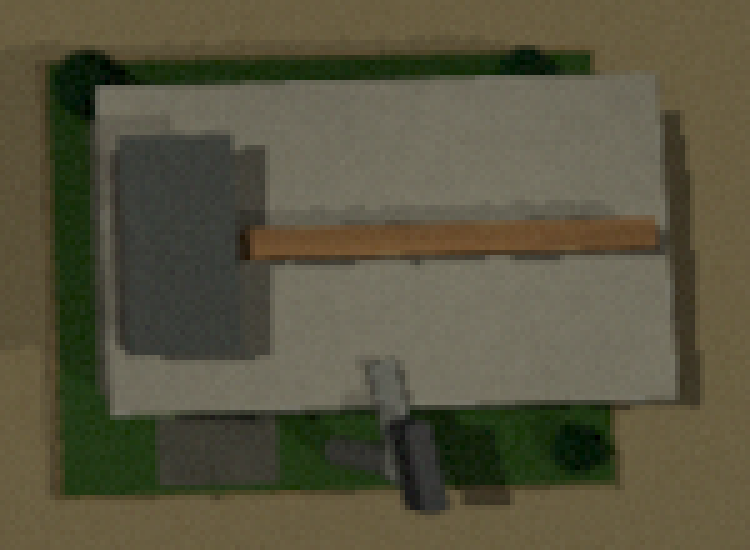

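Roof origin comes out at (0.496, -0.266), yaw 0.044. The latch axis is near (0.397, -0.270), with the wing at about 0.2 rad in the world. Heights and sizes match the given values. I'll swing the arm round, staying outside the 0.4 m inner reach.

```bash
cat >> h.py <<'E'
def delta(x,y,z,a,st=None):
    st=st or bot.get_state();M=R.from_quat(st['ee_rot']).as_matrix()
    d=M.T@(np.array([x,y,z])-st['tcp_pos'])*100
    cur=np.arctan2(M[1,0],M[0,0]);dy=-(a-cur)
    print('t %.2f tcp %s jaw %.3f j %s w %.4f F %s M %s'%(st['t'],np.round(st['tcp_pos'],4),cur,np.round(st['joint_positions'],2),st['grip_width'],np.round(st['force'],1),np.round(st['moment'],2)))
    print('tilt',M[2].round(3),'delta cm',d.round(2),'yaw',round(dy,3),round((dy+np.pi)%(2*np.pi)-np.pi,3))
E
```

Request:
carry_out([
  [-2.2,-1,-4.4,0.14,1],
  [-4.4,-2,-8.8,0.28,1],
  [-6.6,-3,-13.2,0.42,1],
  [-8.8,-4,-17.6,0.56,1],
  [-11,-5,-22,0.7,1],
])

```text
t: 1.4
tcp_pos: [0.3559, 0.4319, 0.2928]
ee_rot: [-0.677, -0.203, 0.202, 0.678]
force: [0.8, 1.5, -0.1]
grip_width: 0.0857
```

```bash
python3 -c "
from h import *
delta(.5,.08,.30,-.1)"
```

```text
t 1.40 tcp [0.3559 0.4319 0.2928] jaw 0.581 j [-1.09  0.16  0.15  1.57 -0.02  1.41 -0.36] w 0.0857 F [ 0.8  1.5 -0.1] M [ 0.   -0.08 -0.02]
tilt [ 0.001 -1.     0.   ] delta cm [ -7.28  -0.74 -37.32] yaw 0.681 0.681
```

Request:
carry_out([
  [-0.6,0,-4.7,0.14,1],
  [-1.6,-0.2,-9.4,0.28,1],
  [-3,-0.4,-14,0.42,1],
  [-4.2,-0.5,-18.8,0.56,1],
  [-5.5,-0.5,-23.5,0.7,1],
])

```text
t: 1.9
tcp_pos: [0.4395, 0.2054, 0.2975]
ee_rot: [-0.706, 0.042, -0.042, 0.706]
force: [0.3, -0.4, 0.5]
grip_width: 0.0856
```

```bash
python3 -c "
from h import *
delta(.47,-.05,.29,-.8)
delta(.397,-.27,.26,-1.37)"
```

```text
t 1.90 tcp [0.4395 0.2054 0.2975] jaw -0.119 j [-0.89 -0.02  0.35  1.75  0.01  1.41 -0.65] w 0.0856 F [ 0.3 -0.4  0.5] M [ 0.01 -0.09  0.01]
tilt [ 0.001 -1.     0.001] delta cm [  6.06   0.73 -25.  ] yaw 0.681 0.681
t 1.90 tcp [0.4395 0.2054 0.2975] jaw -0.119 j [-0.89 -0.02  0.35  1.75  0.01  1.41 -0.65] w 0.0856 F [ 0.3 -0.4  0.5] M [ 0.01 -0.09  0.01]
tilt [ 0.001 -1.     0.001] delta cm [  1.41   3.71 -47.71] yaw 1.251 1.251
```

Request:
carry_out([
  [0.9,0,-4.8,0.14,1],
  [1.6,0.2,-9.6,0.28,1],
  [2.2,0.4,-14.4,0.42,1],
  [2.8,0.5,-19.2,0.56,1],
  [3.3,0.7,-24,0.7,1],
])

```text
t: 2.4
tcp_pos: [0.4445, -0.0368, 0.2904]
ee_rot: [-0.648, 0.281, -0.282, 0.649]
force: [1.2, -0.2, 0.4]
grip_width: 0.0856
```

```bash
python3 -c "
from h import *
delta(.397,-.27,.27,-1.37)"
```

```text
t 2.40 tcp [ 0.4445 -0.0368  0.2904] jaw -0.819 j [-0.64 -0.15  0.57  1.85  0.08  1.41 -0.91] w 0.0856 F [ 1.2 -0.2  0.4] M [-0.01 -0.05 -0.02]
tilt [ 0.    -1.     0.001] delta cm [ 13.79   2.01 -19.4 ] yaw 0.551 0.551
```

Request:
carry_out([
  [3,0.4,-3.8,0.14,1],
  [5.8,0.8,-7.6,0.28,1],
  [8.4,1.2,-11.4,0.42,1],
  [11,1.6,-15.4,0.55,1],
  [13.8,2,-19.4,0.55,1],
])

```text
t: 2.9
tcp_pos: [0.3978, -0.2702, 0.2703]
ee_rot: [-0.548, 0.446, -0.447, 0.549]
force: [1.2, -0.2, -0.4]
grip_width: 0.0853
```

Request:
carry_out([
  [0,0,0,0,1],
])

```text
t: 3.0
tcp_pos: [0.3958, -0.2746, 0.2702]
ee_rot: [0.547, -0.448, 0.448, -0.547]
force: [-0.3, 0.5, 0.2]
grip_width: 0.0858
```

```bash
python3 -c "
from h import *
delta(.397,-.27,.27,-1.37)
st=bot.get_state();im,d=bot.read_camera('wrist');cv2.imwrite('pics/w1.png',im[...,::-1])
for q in ['latch_grip','balance','penthouse','roof']:
    print(q,[(w_of('wrist',r['at'],st).round(4).tolist(),round(r['confidence'],2)) for r in bot.spot_point('wrist',q)])
"
```

```text
t 3.00 tcp [ 0.3958 -0.2746  0.2702] jaw -1.372 j [-0.39 -0.06  0.88  1.82  0.05  1.36 -0.89] w 0.0858 F [-0.3  0.5  0.2] M [0.05 0.02 0.02]
tilt [ 0.002 -1.     0.   ] delta cm [-0.43  0.02  0.21] yaw -0.002 -0.002
latch_grip [([0.395, -0.2769, 0.1561], 0.63)]
balance [([0.5876, 0.0136, 0.0005], 0.74), ([0.489, -0.2222, 0.141], 0.63)]
penthouse [([0.4862, -0.164, 0.1657], 0.93)]
roof [([0.4913, -0.2663, 0.1112], 0.62)]
```

View pics/w1.png

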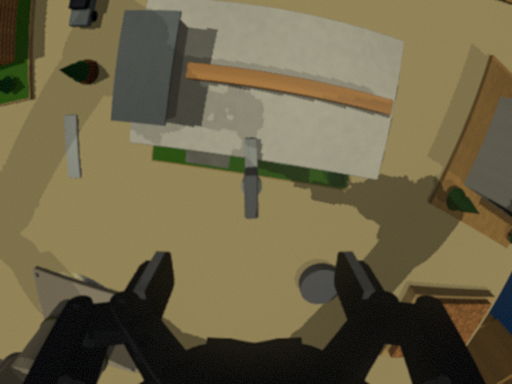

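The wrist view shows the wing lined up with the tool at (250, 190), its arm over the roof at (252, 145), and the ridge and penthouse beyond. Now I'll descend most of the way and check the pose.

Request:
carry_out([
  [0,3,0,0,1],
  [0,6,0,0,1],
  [0,9,0,0,1],
  [0,9,0,0,1],
  [0,9,0,0,1],
])

```text
t: 3.75
tcp_pos: [0.3991, -0.2678, 0.1807]
ee_rot: [0.55, -0.445, 0.445, -0.549]
force: [0.9, -0.1, 0.7]
grip_width: 0.0851
```

```bash
python3 -c "
from h import *
delta(.3965,-.271,.145,-1.37)"
```

```text
t 3.75 tcp [ 0.3991 -0.2678  0.1807] jaw -1.362 j [-0.38  0.05  0.91  1.95 -0.04  1.16 -0.81] w 0.0851 F [ 0.9 -0.1  0.7] M [ 0.03 -0.    0.02]
tilt [-0.    -1.    -0.001] delta cm [ 0.26  3.57 -0.31] yaw 0.008 0.008
```

Request:
carry_out([
  [0.1,2,-0.2,0,1],
  [0.1,3.5,-0.2,0,1],
  [0.1,3.5,-0.2,0,-1],
  [0.1,3.5,-0.2,0,-1],
  [0.1,3.5,-0.2,0,-1],
], grip_force=30)

```text
t: 4.25
tcp_pos: [0.3979, -0.27, 0.1465]
ee_rot: [-0.549, 0.445, -0.446, 0.55]
force: [-0.1, 0.2, 0.3]
grip_width: 0.0441
```

Request:
carry_out([
  [0,0,0,0,-1],
  [0,0,0,0,-1],
])

```text
t: 4.45
tcp_pos: [0.3976, -0.2708, 0.146]
ee_rot: [0.549, -0.445, 0.446, -0.549]
force: [4.3, -29.3, -0.0]
grip_width: 0.0122
```

```bash
python3 -c "
from h import *
delta(.3965,-.271,.145,0)"
```

```text
t 4.45 tcp [ 0.3976 -0.2708  0.146 ] jaw -1.363 j [-0.36  0.11  0.92  1.99 -0.1   1.08 -0.76] w 0.0122 F [  4.3 -29.3  -0. ] M [-6.32 -0.87  0.07]
tilt [ 0.002 -1.     0.001] delta cm [ 0.    0.1  -0.11] yaw -1.363 -1.363
```

Request:
carry_out([
  [0.1,0,0,0,-1],
  [0.2,0,0,0,-1],
  [0.2,0,0,0,-1],
])

```text
t: 4.75
tcp_pos: [0.3978, -0.2718, 0.146]
ee_rot: [-0.549, 0.445, -0.446, 0.55]
force: [-3.1, 1.7, 10.8]
grip_width: 0.0111
```

Request:
carry_out([
  [0,0,0,-0.14,-1],
  [0,0,0,-0.28,-1],
  [0,0,0,-0.42,-1],
  [0,0,0,-0.56,-1],
  [0,0,0,-0.7,-1],
])

```text
t: 5.25
tcp_pos: [0.397, -0.2705, 0.1459]
ee_rot: [-0.668, 0.229, -0.227, 0.67]
force: [-10.1, 10.2, 21.3]
grip_width: 0.0113
```

Request:
carry_out([
  [0,0,0,-0.13,-1],
  [0,0,0,-0.26,-1],
  [0,0,0,-0.39,-1],
  [0,0,0,-0.52,-1],
  [0,0,0,-0.64,-1],
])

```text
t: 5.75
tcp_pos: [0.3957, -0.2701, 0.1459]
ee_rot: [-0.705, 0.008, -0.005, 0.709]
force: [-17.9, 13.2, 29.3]
grip_width: 0.0117
```

Request:
carry_out([
  [0,0,0,0,-1],
  [0,0,0,0,-1],
])

```text
t: 5.95
tcp_pos: [0.3957, -0.2701, 0.1459]
ee_rot: [-0.705, 0.01, -0.007, 0.709]
force: [-16.7, 12.3, 28.1]
grip_width: 0.0111
```

```bash
python3 -c "
from h import *
delta(.3965,-.271,.145,0)"
```

```text
t 5.95 tcp [ 0.3957 -0.2701  0.1459] jaw -0.023 j [-0.24  0.1   0.8   1.99 -0.08  1.09  0.57] w 0.0111 F [-16.7  12.3  28.1] M [2.69 3.77 0.03]
tilt [-0.004 -1.     0.005] delta cm [ 0.08  0.09 -0.08] yaw -0.023 -0.023
```

Request:
carry_out([
  [0,0,0,0,0],
  [0,0,0,0,0],
  [0,0,0,0,0],
  [0,-4,0,0,0.2],
  [0,-8.5,0,0,0.4],
])

```text
t: 6.45
tcp_pos: [0.3963, -0.2714, 0.2301]
ee_rot: [-0.707, 0.01, -0.007, 0.707]
force: [0.2, -0.5, 0.2]
grip_width: 0.0598
```

Request:
carry_out([
  [4.5,0,2,-0.06,0.6],
  [9.7,0,4.9,-0.06,1],
  [9.7,0,4.9,-0.06,1],
  [9.7,0,4.9,-0.06,1],
])

```text
t: 6.85
tcp_pos: [0.4967, -0.2236, 0.2294]
ee_rot: [0.707, 0.014, -0.015, -0.707]
force: [-1.2, -0.0, 0.8]
grip_width: 0.0856
```

```bash
python3 -c "
from h import *
delta(.4935,-.221,.140,.044)
st=bot.get_state();im,d=bot.read_camera('wrist');cv2.imwrite('pics/w2.png',im[...,::-1])
for q in ['latch_grip','balance','penthouse','roof']:
    print(q,[(w_of('wrist',r['at'],st).round(4).tolist(),round(r['confidence'],2)) for r in bot.spot_point('wrist',q)])
delta(.4935,-.221,.140,.044)
"
```

```text
t 6.85 tcp [ 0.4967 -0.2236  0.2294] jaw 0.040 j [-0.33  0.19  0.75  1.73 -0.13  1.28  0.5 ] w 0.0856 F [-1.2 -0.   0.8] M [-0.01  0.02 -0.  ]
tilt [-0.002 -1.    -0.001] delta cm [-0.29  8.94  0.28] yaw -0.004 -0.004
latch_grip [([0.3942, -0.2738, 0.1524], 0.97)]
balance [([0.489, -0.2223, 0.1394], 0.55)]
penthouse [([0.4876, -0.1671, 0.1661], 0.88)]
roof []
t 7.10 tcp [ 0.4943 -0.2262  0.2302] jaw 0.035 j [-0.32  0.18  0.76  1.73 -0.13  1.28  0.5 ] w 0.0855 F [ 0.8 -0.5  0. ] M [ 0.01 -0.01  0.01]
tilt [ 0. -1.  0.] delta cm [-0.07  9.02  0.51] yaw -0.009 -0.009
```

View pics/w2.png

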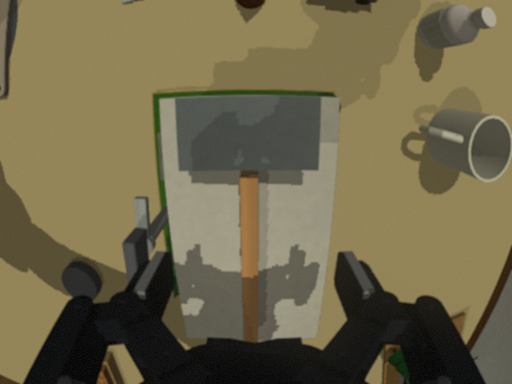

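The latch arm now lies parallel to the roof at (141, 200), clear of it. The ridge at column 250 is centred between the fingers (160 and 348). Next I'll descend and pinch.

Request:
carry_out([
  [0,3,0.3,0,1],
  [0,6,0.4,0,0.6],
  [0,8,0.4,0,0.3],
  [0,9.2,0.4,0,0],
  [0,9.2,0.4,0,0],
], grip_force=70)

```text
t: 7.6
tcp_pos: [0.4942, -0.2212, 0.1371]
ee_rot: [-0.707, -0.012, 0.013, 0.707]
force: [-1.0, 0.5, 0.3]
grip_width: 0.043
```

```bash
python3 -c "
from h import *
delta(.4935,-.221,.137,.044)"
```

```text
t 7.60 tcp [ 0.4942 -0.2212  0.1371] jaw 0.036 j [-0.29  0.28  0.73  1.84 -0.21  1.1   0.55] w 0.0430 F [-1.   0.5  0.3] M [-0.01  0.03 -0.05]
tilt [-0.002 -1.     0.001] delta cm [-0.07  0.01  0.02] yaw -0.008 -0.008
```

Request:
carry_out([
  [0,0,0,0,-1],
  [0,0,0,0,-1],
  [0,0,0,0,-1],
  [0,0,0,0,-1],
])

```text
t: 8.0
tcp_pos: [0.4954, -0.2215, 0.1394]
ee_rot: [0.707, 0.013, -0.013, -0.707]
force: [-3.5, -0.1, 5.3]
grip_width: 0.013
```

Request:
carry_out([
  [0,0,0,0,-1],
  [0,0,0,0,-1],
])

```text
t: 8.2
tcp_pos: [0.4954, -0.2216, 0.1395]
ee_rot: [0.707, 0.013, -0.013, -0.707]
force: [-3.5, 0.0, 6.1]
grip_width: 0.0128
```

Request:
carry_out([
  [0,-0.4,0,0,-1],
  [0,-0.8,0,0,-1],
  [0,-1.2,0,0,-1],
  [0,-1.6,0,0,-1],
  [0,-2,0,0,-1],
])

```text
t: 8.7
tcp_pos: [0.4953, -0.2209, 0.1584]
ee_rot: [-0.707, -0.013, 0.013, 0.707]
force: [-0.3, 0.5, -6.1]
grip_width: 0.0126
```

```bash
python3 -c "
from h import *
delta(.4955,-.221,.240,.044)"
```

```text
t 8.70 tcp [ 0.4953 -0.2209  0.1584] jaw 0.037 j [-0.3   0.25  0.74  1.82 -0.19  1.14  0.54] w 0.0126 F [-0.3  0.5 -6.1] M [-0.01  0.05  0.03]
tilt [-0. -1.  0.] delta cm [ 0.02 -8.16 -0.01] yaw -0.007 -0.007
```

Roof weight (6 N) is on the tool with nearly no moment, so the grasp is at the balance point. I'll lift to about 10 cm.

Request:
carry_out([
  [0,-1.5,0,0,-1],
  [0,-3,0,0,-1],
  [0,-4.5,0,0,-1],
  [0,-6,0,0,-1],
  [0,-7.2,0,0,-1],
])

```text
t: 9.2
tcp_pos: [0.4957, -0.2212, 0.2321]
ee_rot: [0.707, 0.014, -0.012, -0.707]
force: [-0.9, -0.8, -7.1]
grip_width: 0.0125
```

Request:
carry_out([
  [0,-0.6,0,0,-1],
  [0,-0.8,0,0,-1],
  [0,-0.8,0,0,-1],
  [0,-0.8,0,0,-1],
  [0,-0.8,0,0,-1],
])

```text
t: 9.7
tcp_pos: [0.495, -0.2209, 0.2375]
ee_rot: [-0.707, -0.013, 0.013, 0.707]
force: [-0.3, 0.2, -6.1]
grip_width: 0.0127
```

```bash
python3 - <<'E'
from h import *
delta(.4955,-.221,.240,.044)
c='scene';im,d=bot.read_camera(c);cv2.imwrite('pics/s2.png',im[...,::-1])
P=cloud(c,d);x,y,z=np.moveaxis(P,-1,0)
reg=(np.abs(x-.495)<.09)&(np.abs(y+.267)<.15)
s=reg&(z>.19)&(z<.24)&(y<-.28);A=P[s]
h=np.median(A[:,2]);A=A[abs(A[:,2]-h)<.012];k=np.linalg.lstsq(np.c_[A[:,:2],np.ones(len(A))],A[:,2],rcond=None)[0]
print('slab',len(A),'z',h,'tilt',k[:2])
for cc in('scene','top'):
    if cc=='top': bot.read_camera(cc)
    for q in ['roof','house','penthouse','latch_grip','balance']:
        print(cc,q,[(w_of(cc,r['at']).round(3).tolist(),round(r['confidence'],2)) for r in bot.spot_point(cc,q)])
delta(.4955,-.221,.240,.044)
E
```

```text
t 9.70 tcp [ 0.495  -0.2209  0.2375] jaw 0.037 j [-0.34  0.17  0.76  1.72 -0.12  1.3   0.48] w 0.0127 F [-0.3  0.2 -6.1] M [-0.03 -0.03 -0.06]
tilt [-0.001 -1.     0.   ] delta cm [ 0.05 -0.25 -0.01] yaw -0.007 -0.007
slab 4432 z 0.21609438300391726 tilt [-0.00494268  0.00514783]
scene roof [([0.498, -0.268, 0.207], 0.97)]
scene house [([0.49, -0.268, -0.001], 0.77)]
scene penthouse [([0.488, -0.16, 0.265], 0.58), ([0.495, -0.269, 0.207], 0.22)]
scene latch_grip [([0.727, -0.022, -0.0], 0.71)]
scene balance [([0.493, -0.221, 0.232], 0.72)]
top roof []
top house []
top penthouse [([0.494, -0.165, 0.262], 0.92), ([0.397, -0.271, 0.156], 0.63)]
top latch_grip [([0.396, -0.273, 0.153], 0.47), ([0.495, -0.219, 0.234], 0.44)]
top balance [([0.494, -0.22, 0.237], 0.62)]
t 10.30 tcp [ 0.4954 -0.221   0.2381] jaw 0.037 j [-0.34  0.17  0.76  1.72 -0.12  1.3   0.48] w 0.0127 F [ 0.5 -0.3 -6.4] M [-0.02  0.01  0.01]
tilt [ 0. -1.  0.] delta cm [ 0.01 -0.19 -0.  ] yaw -0.007 -0.007
```

View pics/s2.png

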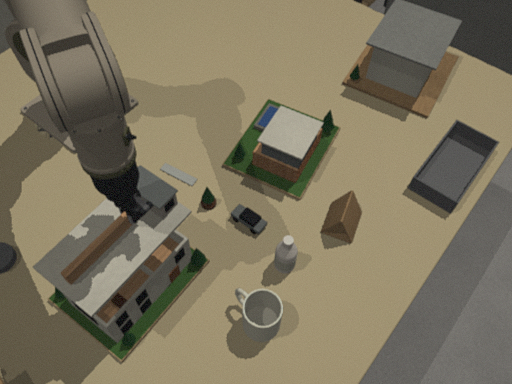

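The roof is held level: slab top at 0.216 m, tilt about 0.007 rad. The open house shows below at (150, 290), and the bystanders are where they were. Handing in.

```bash
python3 -c "
from h import *
bot.finish_job();delta(.4955,-.221,.240,.044)"
```

```text
the job is handed in; nothing more can be done
the job is handed in; nothing more can be done
```

I turned the latch open, lifted the roof straight off by its ridge, and handed the job in at about 10.3 s of the 45 s while still holding it. `finish_job` gives no verdict, so the checks below are my own measurements.

- **Latch:** I turned it to about 1.5 rad, judged from the wrist angle. The wrist picture taken just after showed its arm lying alongside the roof, clear of it.
- **Roof pose:** The last checks put the roof origin about 0.208 m above the table, roughly 98 mm above where it sat. Slab tilt was about 0.007 rad. The jaws were about 0.007 rad off the house's yaw. The roof's position over the house agreed to within about 8 mm.
- **Grip:** The tool carried about 6 N with almost no moment and did not move between readings, so the grasp is close to the balance point.
- **Bystanders:** In the final scene picture they look unmoved.

**Disagreements:**
- In the last pictures the networks gave some false hits, such as calling the glue bottle `latch_grip` in the scene view, and found neither roof nor house in the top view. I ignored these, since the depth data and the given sizes agreed with the other readings.
- I did not measure the latch angle again after the lift. The top camera still found the latch's grip point where it had been, but that point lies on the turning axis and does not show the angle.

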